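Load trunk feet into the feed chute

TASK

Load all three blue tee-shaped trunk feet into the sloping feed chute, each lying flat on its sole with the grip plate up and the red nose pointing downhill, and let them slide down so that they queue nose to tail against the red stop. Some feet start tipped on their sides. Do not knock over or push away the paint tin, the jar or the brush.

Things in the scene. Friction and masses are not known exactly. Their poses are not given: they have to be found in the camera images.
- foot_a: Blue tee-shaped trunk foot. Sole 84 (x) by 12 thick: x -42 to 26 is 56 wide (y), then a red nose 36 wide to x 42. Grip plate across its middle: 16 thick (x -8 to 8), 56 wide (y), 48 high. Overall height 60. All mm. Origin mid grip plate, 38 over the sole's underside, 22 under the top. x to the nose, z from sole to grip top. About 0.22 kg. Starts upright on its sole.
- foot_b: Same blue foot, same frame and sizes as foot_a. Starts tipped on its side on the table: its y axis points up, its z axis is level, origin 28 mm above the table.
- foot_c: Same blue foot, same frame and sizes as foot_a. Starts tipped on its other side on the table: its y axis points down, its z axis is level, origin 28 mm above the table.
- chute: Fixed aluminium channel sloping 20 degrees down, roughly away from the robot. Origin on its floor's mid-line at the inner face of the red stop (34 mm high) at the lower end, 34 mm above the table. x downhill, y across, z square to the floor, up. Floor from x 0 to -360 mm. Walls 22 mm high, 4 thick, 64 mm apart inside as far as x -260, then flaring to 92 mm apart at x -360.
- chute_mouth (a point): Point on the chute floor's mid-line in the flared upper part, chute x = -310 mm, about 140 mm above the table. The upper end is open. The floor is slippery: a foot let go flat anywhere on it slides down by itself until it meets the stop or the foot before; three queued feet have their origins at chute x of about -42, -126 and -210 mm.
- stand: Fixed plywood foot (400 by 120 by 12 mm) with two posts that carries the chute, x level in the chute's downhill direction. Origin under the middle of the chute, on the table. Just beyond the red stop a green block 75 mm high carries a steel post, top 105 mm above the table.
- paint_tin: Bystander: upright paint tin with a yellow label, 66 mm across, 68 mm high, loose. Origin: centre of its underside.
- jar: Bystander: upright jar with a red lid, 56 mm across, 70 mm high, loose. Origin: centre of its underside.
- brush: Bystander: paint brush 160 mm long lying loose on the table, up to 42 mm wide and 20 mm high, handle to its -x. Origin: middle of its underside.

How it is judged:
By the outcome, as a careful person would: the job done as asked, in the order asked, and still so for the second after the job is handed in, with the robot touching nothing.
It also fails if it takes over 72 s, if anything falls off the work surface, if the arm or the gripper's body presses on something with over 40 N, if the wrist force passes 120 N, or if a joint passes its speed limit or range.

ROBOT

A 6-joint arm with a two-finger parallel gripper is mounted at the origin on the work surface. World frame = base frame: x ahead of the robot, y to its left, z up, the work surface at z = 0. Lengths are in mm, angles in rad, forces in N, time in s.
With the tool pointing down it reaches from about 300 to 875 mm from the base axis. Payload 6.4 kg.
Tool frame: the origin (TCP) lies at the very end of the fingers, on their centre line; the grasp point (between the pads) lies arm.tcp_to_grasp behind it (arm.tcp_to_grasp is the distance from the TCP to the grasp point, in mm); z points along the fingers, x is the direction in which the jaws open and shut, and the axes are right-handed (so a half turn about z gives the same grasp; the last joint's range is limited). The gripper opens to 88 mm and grips with 3 to 60 N. Pads are 18 mm wide; open, the fingers measure 123 mm over their backs; the gripper's body (75 mm by 187 mm) begins 45 mm behind the grasp point.
Start: joints at [-1.425, 0.181, 1.607, -0, 1.354, -0.206], TCP at [198.155, -539.792, 238.714] pointing down, gripper open.
Joint ranges: [-2.99, 2.99], [-0.89, 2.07], [0.3, 2.58], [-1.14, 4.28], [0, 2.63], [-3.12, 3.12]. Speed limits (rad/s): [2.57, 2.57, 3.01, 3.14, 3.14, 3.14].

INTERFACE

Orientations are given as a rotation vector (axis times angle).
In Python, from rig import monitor, camera, arm, search_frame, silhouettes, spot_point gives the robot as it stands.
- The arm moves only by the shell command python3 -m handwheel 'ROWS' [FORCE]. ROWS is JSON, a list of rows, each a list of 7 numbers: the shift along the world's x, y, z in units of 50 mm (1.0 is 50 mm), then the turn, a rotation vector about the world's x, y, z in degrees, then the opening, from 0 (shut) to 1 (fully open). In form: [[tx, ty, tz, ax, ay, az, grip], ...]. A call has 1 to 10 rows; each row is the pose to reach, as a shift and turn from the pose measured when the call began; what a row does not reach only later rows make up. A row lasts 1/10 s, in which the tool goes at most 50 mm and 8.59 degrees, less where a joint would pass 70% of its speed; a pose out of reach is approached as far as the arm can. A call with a gripper value outside its range is refused whole. The fingers move at their own pace and stop on an object; FORCE is the grip in N (left out, the last holds). Time passes only in rows, so rows that repeat a pose let the fingers close. It gives the time, the measured TCP pose, the force and the opening at its end, in the units of the state.
- monitor.read_state(): the state, without advancing time (a new reading comes with each control period).
- camera(name): name is "scene" or "top" or "wrist"; returns a dict with "image" (400x640x3 uint8, blue, green, red), "vertical_fov" (degrees; the focal length in pixels is half the picture's height over the tangent of half this angle, whatever the lens; pixels are square), "cx", "cy" (the principal point, pixels), "camera_from_world" (4x4, takes a point from world to camera coordinates). Camera axes: x right, y down, z forward; pixel columns grow to the right and rows downward; lengths in mm; the calibration is good to about 2 mm. A picture is of the moment at which its call begins. There is no depth.
- arm.job_done(): hands the job in, once; it reports no verdict.
Trained networks look in the newest picture that a camera, given by its name, has taken for a name from the list of things; names that differ only in an ending like _2 or _b are one class to them, and where a whole thing is asked for, a point or a joint stands for the part that bears it (a point fixed in the world has none). Each returns a list of dicts, best first, with "p" (0 to 1); they miss things now and then, are a little off and sometimes report something else, mostly with a low value. They report only what shows in the picture. A call takes as long as a camera call.
- search_frame(camera, label): "centre" ([column, row] as shares, 0 to 1, of the picture: columns of its width, rows of its height, amid what is visible of it).
- silhouettes(camera, label): "pixels" (400x640 bool, what is visible of it) and "centre" ([column, row] as shares, 0 to 1, of the picture: columns of its width, rows of its height, amid what is visible of it).
- spot_point(camera, label): "centre" ([column, row] as shares, 0 to 1, of the picture: columns of its width, rows of its height: a listed point, or the origin of a listed thing).
The state is a dict: "time_s": time; "joint_pos": joint angles; "joint_velocities": joint speeds; "joint_efforts": joint torques, N m; "eef_pos": TCP position; "tcp_rot": TCP orientation; "force": force on the tool from outside, world axes, zero at the start; "wrist_torque": the same for the moment, N m; "opening": finger opening in mm.
Only numpy, scipy, OpenCV 4.12 (cv2) and the standard library are available. Lean on these libraries where they do the work, as an engineer would, in place of code of your own. Each camera call takes 0.05 s, during which the arm holds its last target. There are 200 camera calls.

## Working session

There is one attempt and no reset: what is moved stays moved. The work goes in short steps, Python scripts to look and compute and a shell command to move; the robot and the scene stay as the last step left them, time stands still between calls to the robot, and variables do not carry over. Pictures are saved under pics/ and viewed, on a budget of 15 in all, crops included, one or two more only if the job needs it, and the job is handed in when it is done.

```bash
mkdir -p pics; ls; cat > h.py <<'E'
import numpy as np, cv2
from rig import monitor, camera, arm, search_frame, silhouettes, spot_point
from scipy.spatial.transform import Rotation as R
def K(c):
    f=200/np.tan(np.radians(c["vertical_fov"])/2); return f,c["cx"],c["cy"]
def proj(c,P):
    P=np.atleast_2d(P); M=np.array(c["camera_from_world"]); q=P@M[:3,:3].T+M[:3,3]; f,cx,cy=K(c)
    return np.c_[f*q[:,0]/q[:,2]+cx, f*q[:,1]/q[:,2]+cy]
def ray(c,u,v):
    M=np.array(c["camera_from_world"]); f,cx,cy=K(c)
    d=M[:3,:3].T@np.array([(u-cx)/f,(v-cy)/f,1]); return -M[:3,:3].T@M[:3,3], d/np.linalg.norm(d)
def atz(c,u,v,z):
    o,d=ray(c,u,v); return o+d*(z-o[2])/d[2]
E
python3 - <<'E'
from h import *
print({k:np.round(v,3).tolist() for k,v in monitor.read_state().items()}, arm.tcp_to_grasp)
zs={'foot_a':30,'chute':34,'chute_mouth':140,'stand':0,'paint_tin':0,'jar':0,'brush':0}
for n in ['top','scene']:
    c=camera(n); cv2.imwrite(f'pics/{n}0.png',c['image'])
    print(n,K(c),np.round(c['camera_from_world'],3).tolist())
    for l,z in zs.items():
        for r in spot_point(n,l)[:4]:
            u,v=r['centre'][0]*640,r['centre'][1]*400
            print(l,round(r['p'],2),round(u),round(v),atz(c,u,v,z).round())
E
```

```text
pics
{'time_s': 0.0, 'joint_pos': [-1.425, 0.181, 1.608, -0.0, 1.354, -0.206], 'joint_velocities': [-0.001, 0.001, -0.002, -0.0, 0.0, -0.0], 'joint_efforts': [0.001, -43.386, -34.185, 0.07, 0.039, -0.0], 'eef_pos': [198.07, -539.253, 237.842], 'tcp_rot': [-2.575, 1.798, 0.002], 'force': [-0.557, -0.089, -0.276], 'wrist_torque': [-0.022, -0.021, -0.013], 'opening': 88.237} 18.700000000000003
top (np.float64(408.8033375260359), 323.9147277745308, 190.20505890614217) [[0.017, -1.0, 0.018, 26.067], [-0.989, -0.019, -0.148, 608.983], [0.149, -0.015, -0.989, 1185.229], [0.0, 0.0, 0.0, 1.0]]
foot_a 0.74 307 223 [511.  86.  30.]
foot_a 0.73 220 229 [486. 345.  30.]
foot_a 0.67 264 180 [638. 221.  30.]
chute 0.69 423 156 [ 724. -268.   34.]
chute_mouth 0.66 441 247 [ 443. -285.  140.]
stand 0.8 420 211 [ 557. -264.    0.]
paint_tin 0.91 325 173 [671.  34.   0.]
jar 0.67 210 177 [651. 393.   0.]
brush 0.61 269 240 [458. 201.   0.]
scene (np.float64(414.894314736986), 327.7429898719999, 197.01690332794786) [[-0.44, 0.898, 0.016, 229.98], [0.688, 0.349, -0.636, -357.832], [-0.577, -0.269, -0.771, 1410.327], [0.0, 0.0, 0.0, 1.0]]
foot_a 0.93 459 228 [486. 340.  30.]
foot_a 0.82 352 206 [541.  76.  30.]
chute 0.78 200 213 [ 734. -249.   34.]
chute_mouth 0.96 251 108 [ 438. -277.  140.]
stand 0.78 234 175 [ 567. -269.    0.]
paint_tin 0.59 314 244 [669.  35.   0.]
jar 0.57 457 301 [660. 389.   0.]
brush 0.82 410 207 [454. 206.   0.]
```

```bash
python3 -c "
import cv2
a=cv2.imread('pics/top0.png')[120:300,160:480];b=cv2.imread('pics/scene0.png')[60:340,150:510]
a=cv2.resize(a,None,fx=2,fy=2,interpolation=2);cv2.imwrite('pics/top0c.png',cv2.resize(a,(800,450)))
cv2.imwrite('pics/scene0c.png',cv2.resize(b,(771,600),interpolation=2))"
```

```text
(no output)
```

View pics/top0c.png

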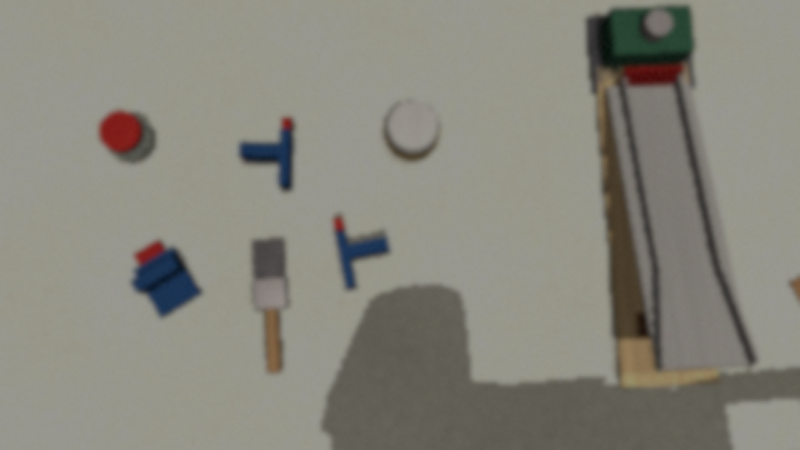

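View pics/scene0c.png

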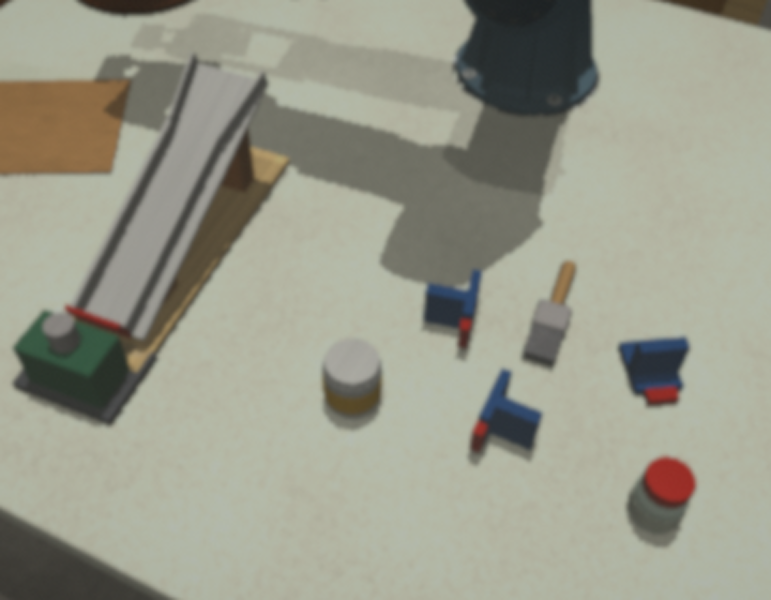

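The three feet show clearly. In the top crop, the upright one is at (168,275), foot_b lies with its grip to the right at (345,250), and foot_c lies with its grip to the left at (285,152). All the noses point up-picture. The chute mouth is at the bottom right (705,360). Next I'll fit the poses from silhouettes.

```bash
cat >> h.py <<'E'
def box(x0,x1,y0,y1,z0,z1,y0b=None,y1b=None):
    y0b=y0 if y0b is None else y0b; y1b=y1 if y1b is None else y1b
    return np.array([[x,y,z] for z in(z0,z1) for x,y in((x0,y0),(x0,y1),(x1,y0b),(x1,y1b))],float)
FOOT=[box(-42,26,-28,28,-38,-26),box(26,42,-18,18,-38,-26),box(-8,8,-28,28,-26,22)]
CH=[box(-360,0,-46,46,-3,0)[[0,1,4,5]]]
CH=[box(-260,0,-36,36,-3,0),box(-360,-260,-50,50,-3,0,-36,36)]+[b for s in(1,-1) for b in(box(-260,0,s*32,s*36,0,22),box(-360,-260,s*46,s*50,0,22,s*32,s*36))]
def rz(a): return R.from_euler('z',a,degrees=True)
BASE={'a':R.identity(),'b':R.from_matrix(np.array([[1,0,0],[0,0,1],[0,-1,0]]).T),'c':R.from_matrix(np.array([[1,0,0],[0,0,-1],[0,1,0]]).T)}
BASE['ch']=R.from_euler('y',20,degrees=True)
HZ={'a':38,'b':28,'c':28,'ch':34}
def render(c,parts,rot,p):
    m=np.zeros((400*4,640*4),np.uint8)
    for b in parts:
        h=cv2.convexHull(((proj(c,rot.apply(b)+p)+.5)*4).astype(np.float32))
        cv2.fillConvexPoly(m,h.astype(np.int32),1)
    return cv2.resize(m.astype(np.float32),(640,400),interpolation=cv2.INTER_AREA)
def fit(cs,masks,kind,x0):
    from scipy.optimize import minimize
    parts=CH if kind=='ch' else FOOT
    bl=lambda m:cv2.GaussianBlur(np.asarray(m,np.float32),(0,0),1.5)
    ms=[bl(m) for m in masks]
    def cost(q):
        return sum(np.sum((bl(render(c,parts,rz(q[2])*BASE[kind],np.array([q[0],q[1],HZ[kind]])))-m)**2)/m.sum() for c,m in zip(cs,ms))
    s=np.array([x0]+[np.add(x0,d) for d in((12,0,0),(0,12,0),(0,0,10))],float)
    r=minimize(cost,x0,method='Nelder-Mead',options=dict(initial_simplex=s,xatol=.1,fatol=1e-5)); return r.x,r.fun
def jog(pos,rot):
    s=monitor.read_state(); R0=R.from_rotvec(s['tcp_rot'])
    t=(rot*R0.inv()).as_rotvec(degrees=True); return ((np.array(pos)-s['eef_pos'])/50).round(2).tolist()+t.round(1).tolist()
E
python3 - <<'E'
from h import *
g={'a':(486,343,37),'b':(520,82,8),'c':(638,221,0),'ch':(729,-258,4.5)}
cs=[];S={}
for n in['top','scene']:
    c=camera(n);cs.append(c);S[n]=silhouettes(n,'foot_a'),silhouettes(n,'chute')
for k,x in g.items():
  M=[];C=[]
  for c,n in zip(cs,S):
    pr=render(c,CH if k=='ch' else FOOT,rz(x[2])*BASE[k],np.array([x[0],x[1],HZ[k]]))
    l=S[n][k=='ch']; 
    i=[np.sum(pr*m['pixels'])/np.sum(np.maximum(pr,m['pixels'])) for m in l]
    print(k,n,np.round(i,2))
    if i and max(i)>.3: M.append(l[int(np.argmax(i))]['pixels']);C.append(c)
  r=fit(C,M,k,x); print(k,np.round(r[0],1),r[1])
  for cc,m in zip(C,M): r=fit([cc],[m],k,r[0]); print('   single',np.round(r[0],1),r[1])
print(R.from_rotvec(monitor.read_state()['tcp_rot']).as_matrix().round(2))
E
```

```text
a top [0.   0.77 0.  ]
a scene [0.   0.   0.73]
a [485.6 335.1  31. ] 0.02408374845981598
   single [484.5 336.1  32.2] 0.0008242886397056282
   single [487.4 333.8  30.4] 0.012092234566807747
b top [0.   0.   0.74]
b scene [0.78 0.   0.  ]
b [523.4  83.4  13. ] 0.04839896783232689
   single [521.6  84.7  12.1] 0.008661942556500435
   single [526.1  82.3  13.3] 0.0067926086485385895
c top [0.78 0.   0.  ]
c scene [0.   0.89 0.  ]
c [ 6.370e+02  2.215e+02 -2.000e-01] 0.052605584263801575
   single [635.8 223.6   0.8] 0.01706722192466259
   single [ 6.39e+02  2.20e+02 -3.00e-01] 0.004392959643155336
ch top [0.76]
ch scene [0.81]
ch [ 732.7 -250.3    4.3] 0.17566129565238953
   single [ 732.5 -250.2    4.3] 0.11475875228643417
   single [ 735.5 -247.2    4.9] 0.053364984691143036
[[ 0.34 -0.94  0.  ]
 [-0.94 -0.34 -0.  ]
 [ 0.    0.   -1.  ]]
```

```bash
cat >> h.py <<'E'
POSE={'a':(485.6,335.1,31),'b':(523.5,83.5,13),'c':(637,221.5,0),'ch':(732.7,-250.3,4.3)}
TH={'a':0,'b':-45,'c':45}; GR={'a':(0,0,8),'b':(0,4,4),'c':(0,-4,4)}
def tool(frot,fp,k,back=0,theta=None,gr=None):
    th=TH[k] if theta is None else theta
    rot=frot*R.from_euler('x',180+th,degrees=True)
    return np.array(fp)+frot.apply(GR[k] if gr is None else gr)+rot.apply([0,0,18.7-back]),rot
def pick(k,back=0,**kw):
    q=POSE[k]; return tool(rz(q[2])*BASE[k],[q[0],q[1],HZ[k]],k,back,**kw)
def place(k,x=-300,lift=2,back=0,**kw):
    q=POSE['ch']; f=rz(q[2])*BASE['ch']; return tool(f,np.array([q[0],q[1],34])+f.apply([x,0,38+lift]),k,back,**kw)
def say(n,p): print(n,np.round(p[0]),jog(*p))
E
python3 -m handwheel '[[5,10.8,0,0,0,50,0.5],[5,10.8,0,0,0,50,0.5],[5,10.8,0,0,0,50,0.5],[5,10.8,0,0,0,50,0.5],[5,10.8,0,0,0,50,0.5],[5,10.8,0,0,0,50,0.5],[5,10.8,0,0,0,50,0.5],[5,10.8,0,0,0,50,0.5],[5,10.8,0,0,0,50,0.5],[5,10.8,0,0,0,50,0.5]]' 40
python3 - <<'E'
from h import *
say('above',pick('a',back=100)); say('at',pick('a'))
E
```

```text
time_s: 2.1
eef_pos: [408.8, -84.2, 239.2]
tcp_rot: [3.094, -0.542, 0.002]
force: [0.5, -0.4, 0.7]
opening: 44.2
above [486. 335. 127.] [1.54, 8.39, -2.24, 0.0, 0.1, 50.9]
at [486. 335.  27.] [1.54, 8.39, -4.24, 0.0, 0.1, 50.9]
```

```bash

python3 -m handwheel '[[1.5,8.4,-2.2,0,0,51,0.5],[1.5,8.4,-2.2,0,0,51,0.5],[1.5,8.4,-2.2,0,0,51,0.5],[1.5,8.4,-2.2,0,0,51,0.5],[1.5,8.4,-2.2,0,0,51,0.5],[1.5,8.4,-2.2,0,0,51,0.5],[1.5,8.4,-2.2,0,0,51,0.5],[1.5,8.4,-2.2,0,0,51,0.5],[1.5,8.4,-2.2,0,0,51,0.5],[1.5,8.4,-2.2,0,0,51,0.5]]' 40
python3 - <<'E'
from h import *
say('at',pick('a'))
c=camera('wrist'); im=c['image'].copy()
q=POSE['a']
for b in FOOT: 
    h=cv2.convexHull(proj(c,rz(q[2]).apply(b)+[q[0],q[1],38]).astype(np.float32)).astype(int); cv2.polylines(im,[h],1,(0,255,255),1)
cv2.imwrite('pics/w1.png',im)
E
```

```text
time_s: 3.1
eef_pos: [482.8, 339.7, 127.1]
tcp_rot: [-3.024, -0.849, 0.001]
force: [-0.4, -0.6, -0.9]
opening: 43.9
at [486. 335.  27.] [0.06, -0.09, -2.0, -0.1, -0.0, -0.4]
```

View pics/w1.png

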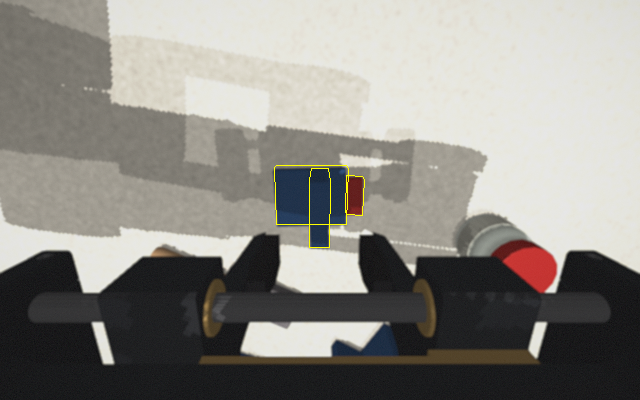

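The wrist picture shows foot_a between the fingers at (318,200), and the fitted outline matches it to a pixel or so. The gripper body is long along the jaw axis, as I had assumed. Now I'll grasp it.

```bash

python3 -m handwheel '[[0.06,-0.09,-1,0,0,0,0.5],[0.06,-0.09,-2,0,0,0,0.5],[0.06,-0.09,-2,0,0,0,0.5],[0.06,-0.09,-2,0,0,0,0],[0.06,-0.09,-2,0,0,0,0],[0.06,-0.09,-2,0,0,0,0],[0.06,-0.09,-2,0,0,0,0]]' 40
python3 - <<'E'
from h import *
say('abovechute',place('a',lift=80)); say('at',place('a'))
E
```

```text
time_s: 3.85
eef_pos: [487.6, 333.8, 30.8]
tcp_rot: [-3.024, -0.849, -0.006]
force: [-0.7, -1.0, 7.4]
opening: 15.6
abovechute [ 488. -269.  237.] [0.01, -12.05, 4.13, -6.2, 19.4, -26.8]
at [ 462. -271.  164.] [-0.52, -12.09, 2.67, -6.2, 19.4, -26.8]
```

```bash

python3 -m handwheel '[[0,0,1,0,0,0,0],[0,0,2,0,0,0,0],[0,0,3,0,0,0,0],[0,0,4.4,0,0,0,0],[0,-12,4.4,-6,19.5,-27,0],[0,-12,4.4,-6,19.5,-27,0],[0,-12,4.4,-6,19.5,-27,0],[0,-12,4.4,-6,19.5,-27,0],[0,-12,4.4,-6,19.5,-27,0],[0,-12,4.4,-6,19.5,-27,0]]'
python3 -m handwheel '[[0,-5.5,0,0,0,0,0],[0,-5.5,0,0,0,0,0],[0,-5.5,0,0,0,0,0],[0,-5.5,0,0,0,0,0],[0,-5.5,0,0,0,0,0],[0,-5.5,0,0,0,0,0]]'
python3 - <<'E'
from h import *
say('abovechute',place('a',lift=80)); say('at',place('a',lift=6))
E
```

```text
time_s: 4.85
eef_pos: [487.7, 31.9, 239.7]
tcp_rot: [3.083, 0.109, -0.542]
force: [1.2, -0.4, -1.8]
opening: 15.4
time_s: 5.45
eef_pos: [487.2, -246.9, 240.6]
tcp_rot: [3.082, 0.104, -0.539]
force: [1.3, 0.2, -3.6]
opening: 15.4
abovechute [ 488. -269.  237.] [0.02, -0.44, -0.06, -0.1, 0.1, 0.4]
at [ 463. -271.  168.] [-0.49, -0.47, -1.45, -0.1, 0.1, 0.4]
```

```bash

python3 -m handwheel '[[-0.2,-0.45,-0.4,0,0,0.4,0],[-0.5,-0.47,-1.0,0,0,0.4,0],[-0.5,-0.47,-1.4,0,0,0.4,0],[-0.5,-0.47,-1.4,0,0,0.4,0]]'
python3 - <<'E'
from h import *
say('at',place('a',lift=6))
c=camera('scene'); im=c['image'][40:280,130:450]
cv2.imwrite('pics/s1.png',cv2.resize(im,(800,600),interpolation=2))
E
```

```text
time_s: 5.85
eef_pos: [460.3, -269.9, 168.4]
tcp_rot: [3.082, 0.114, -0.545]
force: [-0.2, -0.1, -2.8]
opening: 15.8
at [ 463. -271.  168.] [0.05, -0.01, -0.01, -0.2, -0.0, 0.1]
```

View pics/s1.png

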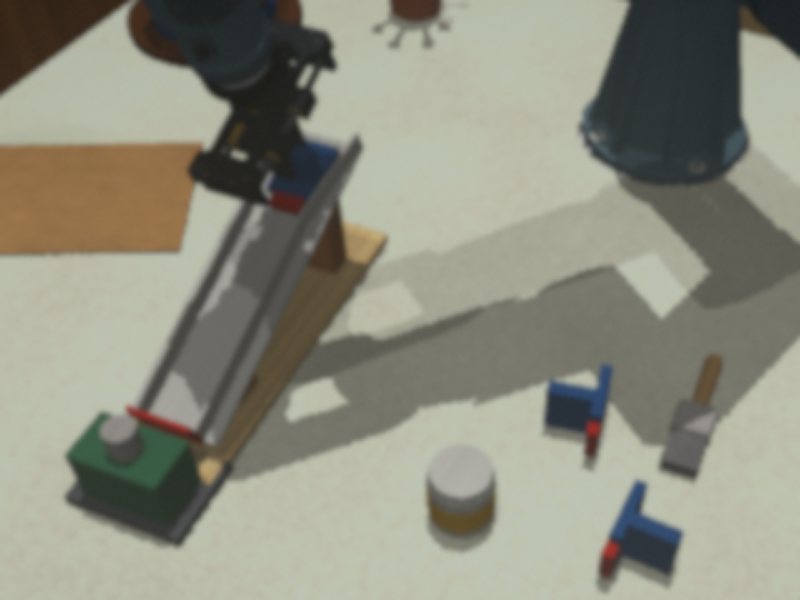

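foot_a sits in the chute mouth at about (305,170), between the walls with its nose downhill. I'll release it and retract square to the floor.

```bash

python3 -m handwheel '[[0,0,-0.06,0,0,0,0],[0,0,-0.06,0,0,0,0.5],[0,0,-0.06,0,0,0,0.5],[0.25,0,0.7,0,0,0,0.5],[0.6,0,1.7,0,0,0,0.5],[0.6,0,1.7,0,0,0,0.5]]'
python3 - <<'E'
from h import *
c=camera('top')
p=pick('b',back=150); say('b above',p); 
q=POSE['ch']; f=rz(q[2])*BASE['ch']
for r in spot_point('top','foot_a'): 
    u,v=r['centre'][0]*640,r['centre'][1]*400; o,d=ray(c,u,v); of=f.inv().apply(o-[q[0],q[1],34]); df=f.inv().apply(d)
    print(r['p'],(of+df*(38-of[2])/df[2]).round())
E
```

```text
time_s: 6.5
eef_pos: [495.6, -271.9, 263.1]
tcp_rot: [3.076, 0.114, -0.524]
force: [0.6, -0.1, 0.9]
opening: 43.9
b above [545. -11. 125.] [1.02, 5.21, -2.71, 47.0, -11.5, 0.5]
0.78 [-236.  341.   38.]
0.51 [-90. 469.  38.]
```

```bash

python3 -m handwheel '[[1,5.2,-0.7,47,-11.5,0.5,0.5],[1,5.2,-0.7,47,-11.5,0.5,0.5],[1,5.2,-0.7,47,-11.5,0.5,0.5],[1,5.2,-0.7,47,-11.5,0.5,0.5],[1,5.2,-1.5,47,-11.5,0.5,0.5],[1,5.2,-2.7,47,-11.5,0.5,0.5],[1,5.2,-2.7,47,-11.5,0.5,0.5],[1,5.2,-2.7,47,-11.5,0.5,0.5]]'
python3 - <<'E'
from h import *
say('b 80',pick('b',back=80));say('b',pick('b')); print(np.round(monitor.read_state()['joint_pos'],2))
c=camera('scene'); im=c['image'][40:280,130:450]
cv2.imwrite('pics/s2.png',cv2.resize(im,(800,600),interpolation=2))
E
```

```text
time_s: 7.4
eef_pos: [538.7, -7.8, 117.6]
tcp_rot: [-2.334, -0.263, 0.128]
force: [0.2, 0.9, -0.2]
opening: 44.1
b 80 [534.  37.  75.] [-0.09, 0.9, -0.84, -0.4, -0.8, -0.2]
b [521.  92.  19.] [-0.35, 2.01, -1.98, -0.4, -0.8, -0.2]
[-0.55  0.56  1.57  0.53  1.62 -0.92]
```

View pics/s2.png

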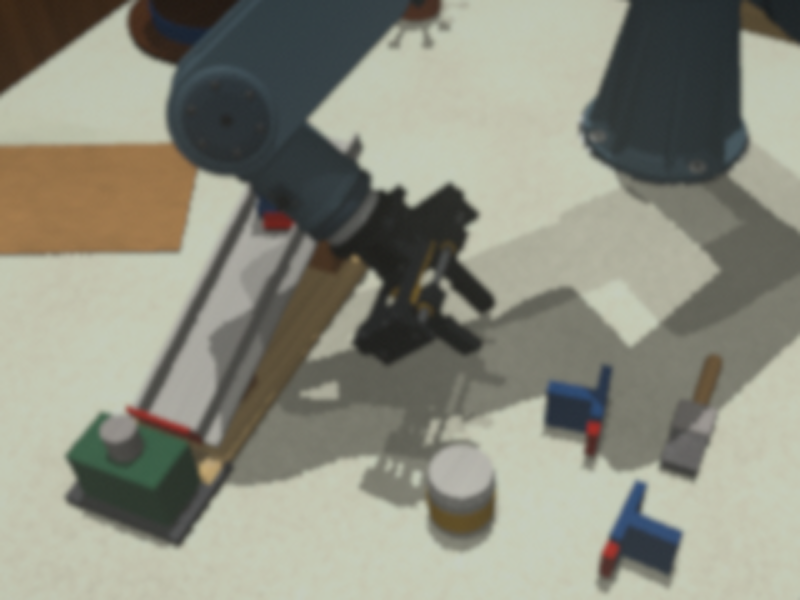

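foot_a is in the chute with its nose at about (275,220), only about 25 mm below where I released it, so it may be caught in the flare. I'll pick foot_b, then look at it again.

```bash

python3 -m handwheel '[[-0.09,0.9,-0.84,-0.4,-0.8,0,0.5],[-0.2,1.5,-1.4,-0.4,-0.8,0,0.5],[-0.35,2.01,-1.98,-0.4,-0.8,0,0.5],[-0.35,2.01,-1.98,-0.4,-0.8,0,0.5],[-0.35,2.01,-1.98,-0.4,-0.8,0,0.5]]'
python3 - <<'E'
from h import *
say('b',pick('b'))
c=camera('wrist'); im=c['image'].copy()
q=POSE['b']
for b in FOOT: 
    h=cv2.convexHull(proj(c,(rz(q[2])*BASE['b']).apply(b)+[q[0],q[1],28]).astype(np.float32)).astype(int); cv2.polylines(im,[h],1,(0,255,255),1)
t=camera('top')['image'][120:300,380:480]
im=cv2.hconcat([im,cv2.resize(t,(222,400),interpolation=2)])
cv2.imwrite('pics/w2.png',cv2.resize(im,(800,371)))
E
```

```text
time_s: 7.95
eef_pos: [524.0, 91.1, 23.1]
tcp_rot: [-2.346, -0.274, 0.106]
force: [0.1, -1.0, 0.4]
opening: 43.9
b [521.  92.  19.] [-0.05, 0.03, -0.09, 0.1, 0.3, -0.2]
```

View pics/w2.png

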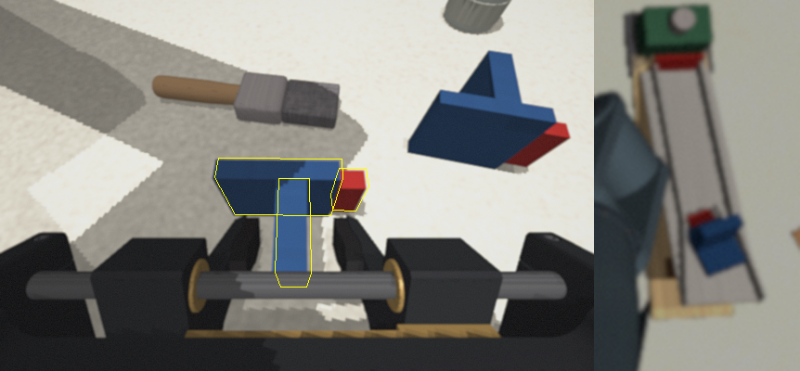

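In the wrist picture, foot_b lies between the fingers at (292,220) and matches the model. The top inset shows foot_a yawed left and caught at the start of the flare, at about (715,240). I'll back off foot_b without gripping and straighten foot_a first.

```bash

python3 -m handwheel '[[0.1,-0.7,0.7,0,0,0,0.5],[0.2,-1.4,1.4,0,0,0,0.5],[0.3,-2,2.5,0,0,0,0.5],[0,-2,3.5,-47,11.5,0,0.5],[-1,-2,4.5,-47,11.5,0,0.5],[-2,-2,5,-47,11.5,0,0.5],[-2,-2,5,-47,11.5,0,0.5],[-2,-2,5,-47,11.5,0,0.5],[-2,-2,5,-47,11.5,0,0.5],[-2,-2,5,-47,11.5,0,0.5]]'
cat >> h.py <<'E'
def infit(cs,masks,x0):
    "foot flat in chute: fit chute x, y, yaw"
    from scipy.optimize import minimize
    q=POSE['ch']; f=rz(q[2])*BASE['ch']; bl=lambda m:cv2.GaussianBlur(np.asarray(m,np.float32),(0,0),1.5); ms=[bl(m) for m in masks]
    P=lambda v:(f*rz(v[2]),np.array([q[0],q[1],34])+f.apply([v[0],v[1],38]))
    cost=lambda v:sum(np.sum((bl(render(c,FOOT,*P(v)))-m)**2)/m.sum() for c,m in zip(cs,ms))
    s=np.array([x0]+[np.add(x0,d) for d in((15,0,0),(0,8,0),(0,0,12))],float)
    r=minimize(cost,x0,method='Nelder-Mead',options=dict(initial_simplex=s,xatol=.1,fatol=1e-5)); return r.x,r.fun,P(r.x)
def chutefeet(names=('top','scene'),x0=(-275,0,15)):
    q=POSE['ch']; f=rz(q[2])*BASE['ch']; c0=proj
    C=[];M=[]
    for n in names:
        c=camera(n); tgt=proj(c,np.array([q[0],q[1],34])+f.apply([x0[0],x0[1],20]))[0]
        l=[m for m in silhouettes(n,'foot_a') if np.hypot(*(np.array(m['centre'])*[640,400]-tgt))<25]
        print(n,[round(m['p'],2) for m in l],tgt.round())
        if l: C.append(c);M.append(l[0]['pixels'])
    for c,m in zip(C,M): print(np.round(infit([c],[m],x0)[0],1),end=' ')
    return infit(C,M,x0)
E
python3 - <<'E'
from h import *
r=chutefeet(); print(np.round(r[0],1),r[1],r[2][1].round(), r[2][0].as_euler('ZYX',degrees=True).round(1))
say('at',tool(*r[2],'a')); say('abv',tool(*r[2],'a',back=80))
E
```

```text
time_s: 9.05
eef_pos: [426.5, -9.7, 276.4]
tcp_rot: [3.072, 0.142, -0.518]
force: [0.7, 0.4, 0.3]
opening: 44.2
top [0.66] [436. 233.]
scene [0.89] [244. 116.]
[-280.6   -2.9   17.1] [-278.8   -7.4   15.1] [-279.7   -5.    15.2] 0.0647716224193573 [ 484. -274.  165.] [20.5 19.3  5.5]
at [ 480. -274.  155.] [1.09, -5.26, -2.38, 5.3, 1.1, 13.5]
abv [ 508. -272.  230.] [1.64, -5.22, -0.87, 5.3, 1.1, 13.5]
```

```bash

python3 -m handwheel '[[1.64,-5.22,-0.87,5,1,13.5,0.5],[1.64,-5.22,-0.87,5,1,13.5,0.5],[1.64,-5.22,-0.87,5,1,13.5,0.5],[1.64,-5.22,-0.87,5,1,13.5,0.5],[1.64,-5.22,-0.87,5,1,13.5,0.5],[1.64,-5.22,-0.87,5,1,13.5,0.5],[1.64,-5.22,-0.87,5,1,13.5,0.5],[1.64,-5.22,-0.87,5,1,13.5,0.5]]'
python3 - <<'E'
from h import *
q=POSE['ch']; f=rz(q[2])*BASE['ch']
say('at',tool(f*rz(15.2),np.array([q[0],q[1],34])+f.apply([-279.7,-5,38+2]),'a'))
c=camera('wrist');cv2.imwrite('pics/w3.png',cv2.resize(c['image'],(480,300)))
E
```

```text
time_s: 10.05
eef_pos: [506.8, -273.2, 229.8]
tcp_rot: [-3.02, -0.515, 0.537]
force: [0.9, 0.5, 0.4]
opening: 44.0
at [ 481. -274.  157.] [-0.52, -0.02, -1.45, 0.1, 0.0, 0.1]
```

View pics/w3.png

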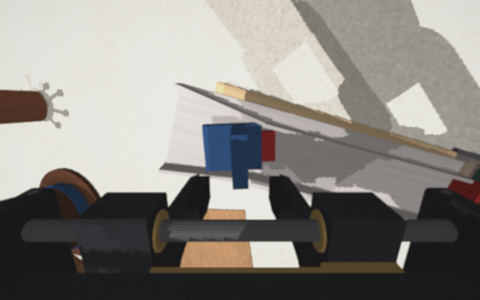

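foot_a is straddled by the open jaws at (237,150) and is yawed relative to the chute, as fitted. I'll grip it, lift it slightly and turn it straight.

```bash

python3 -m handwheel '[[-0.3,0,-0.8,0,0,0,0.5],[-0.52,-0.02,-1.45,0,0,0,0.5],[-0.52,-0.02,-1.45,0,0,0,0.5],[-0.52,-0.02,-1.45,0,0,0,0],[-0.52,-0.02,-1.45,0,0,0,0],[-0.52,-0.02,-1.45,0,0,0,0],[-0.52,-0.02,-1.45,0,0,0,0]]' 40
python3 - <<'E'
from h import *
say('straight lift12',place('a',x=-280,lift=12));
for x in(-265,-250,-230): say('at%d'%x,place('a',x=x,lift=3))
E
```

```text
time_s: 10.8
eef_pos: [481.3, -274.3, 160.1]
tcp_rot: [-3.024, -0.518, 0.538]
force: [-4.1, -2.0, 6.6]
opening: 15.6
straight lift12 [ 484. -269.  167.] [0.05, 0.11, 0.13, -4.8, -0.4, -14.3]
at-265 [ 495. -268.  153.] [0.27, 0.12, -0.14, -4.8, -0.4, -14.3]
at-250 [ 509. -267.  148.] [0.55, 0.14, -0.24, -4.8, -0.4, -14.3]
at-230 [ 528. -266.  141.] [0.92, 0.17, -0.38, -4.8, -0.4, -14.3]
```

```bash

python3 -m handwheel '[[0.05,0.11,0.25,0,0,0,0],[0.05,0.11,0.25,-4.8,-0.4,-14.3,0],[0.05,0.11,0.25,-4.8,-0.4,-14.3,0],[0.27,0.12,-0.0,-4.8,-0.4,-14.3,0],[0.27,0.12,-0.08,-4.8,-0.4,-14.3,0],[0.27,0.12,-0.08,-4.8,-0.4,-14.3,0]]'
python3 - <<'E'
from h import *
for x in(-265,-250,-230): say('at%d'%x,place('a',x=x,lift=6))
q=POSE['ch']; f=rz(q[2])*BASE['ch']
c=camera('wrist');im=c['image'].copy()
for b in CH[2:]:
    h=cv2.convexHull(proj(c,f.apply(b)+[q[0],q[1],34]).astype(np.float32)).astype(int); cv2.polylines(im,[h],1,(0,255,255),1)
cv2.imwrite('pics/w4.png',im)
E
```

```text
time_s: 11.4
eef_pos: [494.9, -268.1, 155.9]
tcp_rot: [3.08, 0.117, -0.542]
force: [1.3, -1.1, -2.2]
opening: 15.7
at-265 [ 496. -268.  156.] [0.02, -0.0, -0.0, -0.1, 0.0, -0.0]
at-250 [ 510. -267.  151.] [0.3, 0.02, -0.1, -0.1, 0.0, -0.0]
at-230 [ 529. -266.  144.] [0.67, 0.05, -0.24, -0.1, 0.0, -0.0]
```

View pics/w4.png

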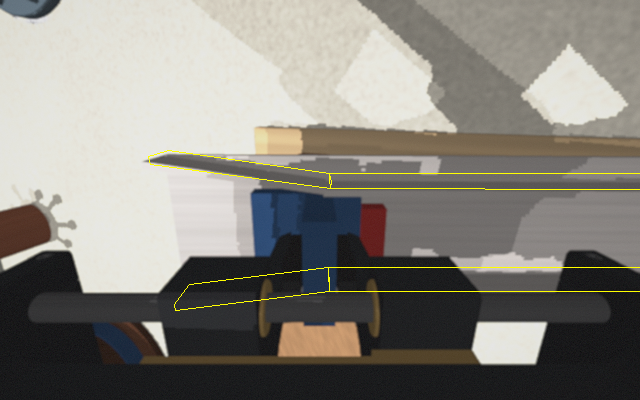

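The picture shows foot_a straight, with its side edge at row 190, close to the wall line at about (330,188) and roughly centred. I'll guide it while gripped into the narrow channel and watch the force.

```bash

python3 -m handwheel '[[0.15,-0.01,-0.06,0,0,0,0],[0.3,0.0,-0.12,0,0,0,0],[0.45,0.01,-0.17,0,0,0,0],[0.6,0.02,-0.23,0,0,0,0],[0.76,0.03,-0.29,0,0,0,0],[0.76,0.03,-0.3,0,0,0,0]]'
python3 - <<'E'
from h import *
for x in(-225,-210): say('at%d'%x,place('a',x=x,lift=6))
E
```

```text
time_s: 12.05
eef_pos: [534.2, -266.6, 141.2]
tcp_rot: [3.08, 0.118, -0.54]
force: [3.1, 0.4, 2.3]
opening: 15.8
at-225 [ 533. -265.  142.] [-0.02, 0.03, 0.02, -0.0, 0.1, -0.1]
at-210 [ 547. -264.  137.] [0.26, 0.05, -0.08, -0.0, 0.1, -0.1]
```

```bash

python3 -m handwheel '[[0,0,0,0,0,0,0.5],[0,0,0,0,0,0,0.5],[0.2,0,0.6,0,0,0,0.5],[0.5,0.4,1.5,0,0,0,0.5],[0.5,2.5,2.5,0,0,0,0.5],[0.5,4.5,2.8,0,0,0,0.5],[0.5,4.5,2.8,0,0,0,0.5],[0.5,4.5,2.8,0,0,0,0.5]]'
python3 - <<'E'
from h import *
for x0 in((-42,0,0),):
    r=chutefeet(x0=x0); print(np.round(r[0],1),r[1])
say('b above',pick('b',back=150)); 
E
```

```text
time_s: 12.85
eef_pos: [558.5, -56.1, 277.8]
tcp_rot: [3.08, 0.116, -0.54]
force: [0.4, -1.1, 0.8]
opening: 44.1
top [0.9] [421. 161.]
scene [0.66] [204. 194.]
[-46.5  -2.8  -2. ] [-44.9  -8.1   7.7] [-45.3  -5.    2. ] 0.18791869282722473
b above [545. -11. 125.] [-0.28, 0.92, -3.05, 46.9, -11.8, 0.2]
```

foot_a is down against the stop. Now foot_b.

```bash

python3 -m handwheel '[[-0.28,0.9,-1,47,-12,0,0.5],[-0.28,0.9,-1.5,47,-12,0,0.5],[-0.28,0.9,-2,47,-12,0,0.5],[-0.28,0.9,-2.5,47,-12,0,0.5],[-0.28,0.9,-3.05,47,-12,0,0.5],[-0.28,0.9,-3.05,47,-12,0,0.5],[-0.4,1.9,-4.1,47,-12,0,0.5],[-0.6,2.9,-5.1,47,-12,0,0.5]]'
python3 - <<'E'
from h import *
say('b',pick('b')); print(np.round(monitor.read_state()['joint_pos'],2))
E
```

```text
time_s: 13.85
eef_pos: [535.3, 53.9, 51.8]
tcp_rot: [-2.344, -0.255, 0.102]
force: [0.5, 1.5, -1.1]
opening: 43.9
b [521.  92.  19.] [-0.28, 0.77, -0.66, -0.1, 0.2, 0.6]
[-0.47  0.62  1.65  0.59  1.45 -0.93]
```

```bash

python3 -m handwheel '[[-0.22,0.5,-0.4,0,0,0.5,0.5],[-0.28,0.77,-0.66,0,0,0.5,0.5],[-0.28,0.77,-0.66,0,0,0.5,0.5],[-0.28,0.77,-0.66,0,0,0.5,0],[-0.28,0.77,-0.66,0,0,0.5,0],[-0.28,0.77,-0.66,0,0,0.5,0],[-0.28,0.77,-0.66,0,0,0.5,0]]' 40
python3 - <<'E'
from h import *
p=place('b',x=-265,lift=90); say('place above',p); 
say('place mid (half turn)',(p[0]+[0,60,0],R.from_rotvec(0.5*(p[1]*R.from_rotvec(monitor.read_state()['tcp_rot']).inv()).as_rotvec())*R.from_rotvec(monitor.read_state()['tcp_rot'])))
E
```

```text
time_s: 14.55
eef_pos: [522.1, 91.4, 19.5]
tcp_rot: [-2.344, -0.265, 0.104]
force: [0.1, -1.5, 2.0]
opening: 15.6
place above [ 526. -275.  236.] [0.07, -7.33, 4.33, -90.2, 2.5, 8.8]
place mid (half turn) [ 526. -215.  236.] [0.07, -6.13, 4.33, -45.1, 1.2, 4.4]
```

```bash

python3 -m handwheel '[[0,-0.2,0.8,0,0,0,0],[0,-0.4,1.8,0,0,0,0],[0,-0.5,2.8,0,0,0,0],[0,-1,3.8,-10,0,0,0],[0,-2,4.5,-20,0,1,0],[0,-3,4.8,-30,1,2,0],[0,-4,4.8,-40,1,3,0],[0,-5,4.8,-50,1.3,5,0],[0,-6,4.6,-60,1.5,6,0],[0,-7,4.5,-70,2,7,0]]'
python3 - <<'E'
from h import *
p=place('b',x=-265,lift=90); say('place above',p); print(np.round(monitor.read_state()['joint_pos'],2))
E
```

```text
time_s: 15.55
eef_pos: [522.6, -242.4, 248.2]
tcp_rot: [2.839, 0.317, -0.34]
force: [-0.3, -0.4, -3.1]
opening: 15.7
place above [ 526. -275.  236.] [0.06, -0.65, -0.24, -30.0, 1.0, 2.9]
[-0.45  0.25  1.54 -0.35  1.42 -0.61]
```

```bash

python3 -m handwheel '[[0.06,-0.65,-0.2,-8,0,1,0],[0.06,-0.65,-0.2,-16,0.5,2,0],[0.06,-0.65,-0.2,-24,1,3,0],[0.06,-0.65,-0.2,-30,1,3,0],[0.06,-0.65,-0.2,-30,1,3,0],[0.06,-0.65,-0.2,-30,1,3,0]]'
python3 - <<'E'
from h import *
POSE['ch']=(732.7,-251.8,4.3)
for l in(60,12,6): say('place %d'%l,place('b',x=-265,lift=l))
say('-222',place('b',x=-222,lift=6)); print(np.round(monitor.read_state()['joint_pos'],2))
c=camera('top');im=cv2.resize(c['image'][120:280,380:480],(375,600),interpolation=2)
c=camera('scene');im=cv2.hconcat([im,cv2.resize(c['image'][60:240,180:300],(400,600),interpolation=2)])
cv2.imwrite('pics/b1.png',im)
E
```

```text
time_s: 16.15
eef_pos: [525.6, -274.5, 237.8]
tcp_rot: [2.315, 0.261, -0.374]
force: [-0.1, -0.9, -1.9]
opening: 15.6
place 60 [ 515. -277.  208.] [-0.21, -0.06, -0.59, -0.2, -0.1, -0.1]
place 12 [ 499. -279.  163.] [-0.53, -0.08, -1.5, -0.2, -0.1, -0.1]
place 6 [ 497. -279.  157.] [-0.57, -0.09, -1.61, -0.2, -0.1, -0.1]
-222 [ 537. -276.  143.] [0.23, -0.03, -1.9, -0.2, -0.1, -0.1]
[-0.29  0.32  1.66 -0.89  1.28 -0.18]
```

View pics/b1.png

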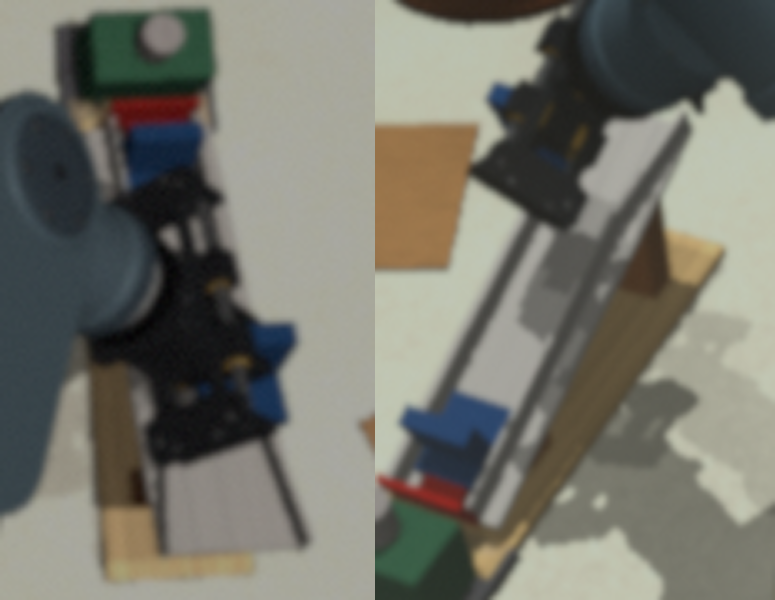

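foot_a is seated squarely against the stop, at (440,460) in the right half. foot_b is held upright above the flare at about (265,370) in the left half. I'll lower it at x=-290, then guide it into the narrow part.

```bash

python3 -m handwheel '[[-0.5,-0.06,-0.6,0,0,0,0],[-0.8,-0.1,-1.0,0,0,0,0],[-1.0,-0.12,-1.3,0,0,0,0],[-1.0,-0.12,-1.3,0,0,0,0]]'
python3 - <<'E'
from h import *
POSE['ch']=(732.7,-251.8,4.3)
for x,l in((-290,8),(-270,6),(-245,5),(-222,5)): say('place %d'%x,place('b',x=x,lift=l))
q=POSE['ch']; f=rz(q[2])*BASE['ch']
c=camera('wrist');im=c['image'].copy()
for b in CH[2:]:
    h=cv2.convexHull(proj(c,f.apply(b)+[q[0],q[1],34]).astype(np.float32)).astype(int); cv2.polylines(im,[h],1,(0,255,255),1)
cv2.imwrite('pics/b2.png',im)
E
```

```text
time_s: 16.65
eef_pos: [473.9, -282.2, 172.8]
tcp_rot: [2.317, 0.256, -0.376]
force: [-0.6, -0.7, -2.3]
opening: 15.5
place -290 [ 474. -280.  168.] [0.01, 0.03, -0.1, -0.2, -0.1, 0.1]
place -270 [ 492. -279.  159.] [0.37, 0.06, -0.28, -0.2, -0.1, 0.1]
place -245 [ 515. -277.  150.] [0.83, 0.1, -0.47, -0.2, -0.1, 0.1]
place -222 [ 537. -276.  142.] [1.26, 0.13, -0.62, -0.2, -0.1, 0.1]
```

View pics/b2.png

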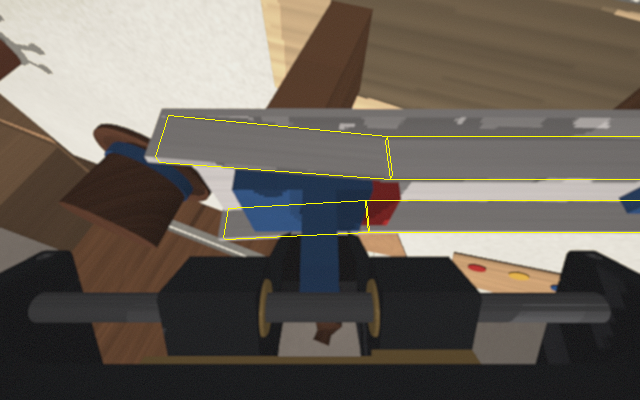

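foot_b's sole and nose at (320,200) sit inside the drawn walls and line up with the channel. I'll lower it and slide it in.

```bash

python3 -m handwheel '[[0.01,0.03,-0.15,0,0,0,0],[0.2,0.04,-0.23,0,0,0,0],[0.37,0.06,-0.3,0,0,0,0],[0.55,0.08,-0.36,0,0,0,0],[0.7,0.09,-0.42,0,0,0,0]]'
python3 - <<'E'
from h import *
POSE['ch']=(732.7,-251.8,4.3)
for x,l in((-245,5),(-222,5)): say('place %d'%x,place('b',x=x,lift=l))
E
```

```text
time_s: 17.2
eef_pos: [512.0, -277.8, 153.3]
tcp_rot: [2.315, 0.256, -0.372]
force: [-0.6, 0.5, -2.0]
opening: 15.2
place -245 [ 515. -277.  150.] [0.07, 0.01, -0.08, -0.1, 0.1, 0.0]
place -222 [ 537. -276.  142.] [0.5, 0.04, -0.23, -0.1, 0.1, 0.0]
```

```bash

python3 -m handwheel '[[0.17,0.02,-0.13,0,0,0,0],[0.34,0.03,-0.21,0,0,0,0],[0.5,0.04,-0.27,0,0,0,0],[0.5,0.04,-0.29,0,0,0,0],[0.5,0.04,-0.31,0,0,0,0]]'
python3 - <<'E'
from h import *
POSE['ch']=(732.7,-251.8,4.3)
for l in(5,2,0): say('place %d'%l,place('b',x=-222,lift=l))
E
```

```text
time_s: 17.7
eef_pos: [537.0, -275.8, 137.5]
tcp_rot: [2.315, 0.256, -0.372]
force: [-0.1, 0.6, -2.1]
opening: 15.8
place 5 [ 537. -276.  142.] [-0.0, 0.0, 0.08, -0.1, 0.0, 0.0]
place 2 [ 536. -276.  139.] [-0.02, -0.0, 0.03, -0.1, 0.0, 0.0]
place 0 [ 535. -276.  137.] [-0.04, -0.0, -0.01, -0.1, 0.0, 0.0]
```

```bash

python3 -m handwheel '[[0,0,-0.04,0,0,0,0],[0,0,-0.06,0,0,0,0],[0,0,-0.06,0,0,0,0]]'
```

```text
time_s: 18.0
eef_pos: [537.8, -276.3, 136.0]
tcp_rot: [2.314, 0.255, -0.37]
force: [1.1, -0.6, 4.3]
opening: 15.7
```

```bash

python3 -m handwheel '[[0,0,0,0,0,0,0.5],[0,0,0,0,0,0,0.5],[0.12,0.35,0.33,0,0,0,0.5],[0.24,0.7,0.66,0,0,0,0.5],[0.48,1.4,1.4,0,0,0,0.5],[0.7,2.1,2.1,0,0,0,0.5],[0.7,3,3,8,0,-1,0.5],[0.7,4,3.2,16,0,-1,0.5],[0.7,5,3.2,24,0,-2,0.5],[0.7,6,3.2,32,0,-3,0.5]]'
python3 - <<'E'
from h import *
r=chutefeet(x0=(-126,0,0)); print(np.round(r[0],1),r[1])
say('c above',pick('c',back=150)); say('c vertical',pick('c',back=150,theta=-20))
print(np.round(monitor.read_state()['joint_pos'],2))
E
```

```text
time_s: 19.0
eef_pos: [573.2, 11.4, 297.9]
tcp_rot: [2.879, 0.332, -0.352]
force: [0.9, -0.4, -0.8]
opening: 43.9
top [0.94, 0.61] [426. 185.]
scene [0.63] [219. 165.]
[-130.8   -0.2    1. ] [-127.5   -7.5    4.9] [-128.1   -3.8    1.2] 0.1453741192817688
c above [637. 318. 125.] [1.29, 6.19, -3.41, -31.4, -18.2, -6.7]
c vertical [637. 349. -13.] [1.29, 6.8, -6.17, -95.7, -21.1, 4.6]
[-0.05  0.31  1.38 -0.27  1.67 -0.28]
```

```bash

python3 -m handwheel '[[0.3,1,0,-6,-4,-1,0.5],[0.5,2,0,-12,-8,-2,0.5],[0.8,3,0,-18,-12,-4,0.5],[1,4,0,-24,-15,-5,0.5],[1.2,5,-0.5,-31,-18,-6.5,0.5],[1.3,6.2,-1.2,-31,-18,-6.5,0.5],[1.3,6.2,-2.2,-31,-18,-6.5,0.5],[1.3,6.2,-3.2,-31,-18,-6.5,0.5],[1.3,6.2,-3.4,-31,-18,-6.5,0.5],[1.3,6.2,-3.4,-31,-18,-6.5,0.5]]'
python3 - <<'E'
from h import *
say('c 60',pick('c',back=60)); say('c',pick('c')); print(np.round(monitor.read_state()['joint_pos'],2))
c=camera('wrist'); im=c['image'].copy()
q=POSE['c']
for b in FOOT: 
    h=cv2.convexHull(proj(c,(rz(q[2])*BASE['c']).apply(b)+[q[0],q[1],28]).astype(np.float32)).astype(int); cv2.polylines(im,[h],1,(0,255,255),1)
cv2.imwrite('pics/c1.png',im)
E
```

```text
time_s: 20.2
eef_pos: [634.3, 316.2, 117.0]
tcp_rot: [2.354, 0.012, -0.016]
force: [-0.6, -1.2, -0.7]
opening: 43.9
c 60 [637. 255.  61.] [0.05, -1.23, -1.12, 0.1, -0.9, -0.2]
c [637. 212.  19.] [0.05, -2.08, -1.96, 0.1, -0.9, -0.2]
[ 0.56  0.95  0.91 -0.65  1.73  0.59]
```

View pics/c1.png

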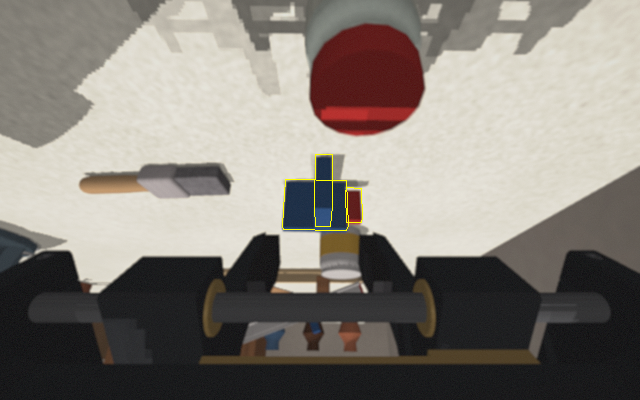

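foot_c at (320,205) matches its outline. The jar lid at (365,80) is close to the wrist camera's side, so I'll check the clearance of the camera before descending.

```bash
python3 - <<'E'
from h import *
c=camera('wrist'); M=np.array(c['camera_from_world']); p=-M[:3,:3].T@M[:3,3]; s=monitor.read_state()
print('cam',p.round(),'in tool',R.from_rotvec(s['tcp_rot']).inv().apply(p-s['eef_pos']).round())
E
```

```text
cam [635. 474. 171.] in tool [  -2.  -78. -143.]
```

The camera housing would end up right at the jar's top at 45°. I'll pick steeper (57° in the foot frame, 33° from vertical), which clears the jar by over 25 mm.

```bash
sed -i "s/'c':45}/'c':57}/" h.py; python3 - <<'E'
from h import *
for b in(110,50,0): say('c %d'%b,pick('c',back=b))
E
```

```text
c 110 [637. 275. 109.] [-0.01, -0.84, -0.33, 11.8, -0.3, -0.2]
c 50 [637. 243.  58.] [-0.01, -1.5, -1.33, 11.8, -0.3, -0.2]
c 0 [637. 215.  16.] [-0.01, -2.04, -2.17, 11.8, -0.3, -0.2]
```

```bash

python3 -m handwheel '[[0,-0.6,0,8,0,0,0.5],[0,-0.84,-0.33,12,-0.3,0,0.5],[0,-0.84,-0.33,12,-0.3,0,0.5],[0,-1.5,-1.33,12,-0.3,0,0.5],[0,-1.8,-1.8,12,-0.3,0,0.5],[0,-2.04,-2.17,12,-0.3,0,0.5],[0,-2.04,-2.17,12,-0.3,0,0.5],[0,-2.04,-2.17,12,-0.3,0,0.5]]'
python3 - <<'E'
from h import *
say('c',pick('c'))
E
python3 -m handwheel '[[0,0,0,0,0,0,0],[0,0,0,0,0,0,0],[0,0,0,0,0,0,0],[0,0,0,0,0,0,0]]' 40
python3 - <<'E'
from h import *
POSE['ch']=(732.7,-251.8,4.3)
say('c lift',place('c',x=-290,lift=90))
E
```

```text
time_s: 21.1
eef_pos: [638.9, 216.4, 18.7]
tcp_rot: [2.569, 0.004, 0.006]
force: [-0.6, 0.0, -0.7]
opening: 44.2
c [637. 215.  16.] [-0.04, -0.02, -0.05, -0.2, 0.2, -0.2]
time_s: 21.5
eef_pos: [638.9, 217.0, 19.8]
tcp_rot: [2.569, 0.004, 0.007]
force: [-1.0, 1.6, 1.6]
opening: 15.9
c lift [ 502. -257.  248.] [-2.75, -9.49, 4.56, 88.0, 19.4, -12.3]
```

```bash

python3 -m handwheel '[[0,0,1,0,0,0,0],[0,0,2,0,0,0,0],[0,-0.3,3,0,0,0,0],[-0.2,-0.8,4,0,0,0,0],[-0.5,-1.6,4.9,8,2,-1,0],[-0.8,-2.5,5,16,4,-2,0],[-1,-3.4,5,24,6,-3,0],[-1.3,-4.3,5,32,7,-4,0],[-1.6,-5.2,5,40,9,-5,0],[-1.8,-6.1,5,48,11,-7,0]]'
python3 - <<'E'
from h import *
POSE['ch']=(732.7,-251.8,4.3)
say('c lift',place('c',x=-290,lift=90,gr=(0,-8,6))); print(np.round(monitor.read_state()['joint_pos'],2))
E
```

```text
time_s: 22.5
eef_pos: [548.4, -87.8, 271.4]
tcp_rot: [-2.854, 0.086, 0.294]
force: [0.5, -0.0, -2.5]
opening: 15.9
c lift [ 503. -261.  250.] [-0.92, -3.47, -0.44, 39.7, 8.5, -5.6]
[-0.46  0.29  1.44  0.16  1.71 -0.41]
```

```bash

python3 -m handwheel '[[-0.15,-0.6,0,8,2,-1,0],[-0.3,-1.2,0,16,3.5,-2.2,0],[-0.5,-1.9,0,24,5,-3.4,0],[-0.7,-2.6,-0.1,32,7,-4.5,0],[-0.9,-3.3,-0.3,40,8.5,-5.6,0],[-0.9,-3.47,-0.4,40,8.5,-5.6,0],[-0.9,-3.47,-0.4,40,8.5,-5.6,0],[-0.9,-3.47,-0.4,40,8.5,-5.6,0]]'
python3 - <<'E'
from h import *
POSE['ch']=(732.7,-251.8,4.3)
for x,l in((-290,90),(-290,40),(-290,10),(-222,3)): say('%d %d'%(x,l),place('c',x=x,lift=l,gr=(0,-8,6))); 
print(np.round(monitor.read_state()['joint_pos'],2))
q=POSE['ch']; f=rz(q[2])*BASE['ch']
# expected held foot pose
s=monitor.read_state(); T=R.from_rotvec(s['tcp_rot']); fr=T*R.from_euler('x',180+57,degrees=True).inv(); fp=np.array(s['eef_pos'])-T.apply([0,0,18.7])-fr.apply([0,-8,6])
out=[]
for n,(a,b,e,g) in {'top':(120,280,380,480),'scene':(60,240,180,300)}.items():
    c=camera(n);im=c['image'].copy()
    im=cv2.resize(im[a:b,e:g],None,fx=3.6,fy=3.6,interpolation=2)
    for bx in FOOT:
        h=cv2.convexHull(((proj(c,fr.apply(bx)+fp)-[e,a])*3.6).astype(np.float32)).astype(int); cv2.polylines(im,[h],1,(0,255,255),1)
    out.append(cv2.copyMakeBorder(im,0,648-im.shape[0],0,0,0))
cv2.imwrite('pics/c2.png',cv2.resize(cv2.hconcat(out),None,fx=.92,fy=.92))
E
```

```text
time_s: 23.3
eef_pos: [504.0, -260.6, 252.2]
tcp_rot: [-2.131, 0.121, 0.417]
force: [0.5, 0.3, -3.1]
opening: 15.6
-290 90 [ 503. -261.  250.] [-0.03, -0.01, -0.05, -0.1, 0.1, -0.1]
-290 40 [ 486. -263.  203.] [-0.37, -0.04, -0.99, -0.1, 0.1, -0.1]
-290 10 [ 475. -263.  174.] [-0.57, -0.06, -1.56, -0.1, 0.1, -0.1]
-222 3 [ 537. -259.  145.] [0.65, 0.04, -2.15, -0.1, 0.1, -0.1]
[-0.88  0.75  1.1   0.44  2.24 -0.67]
```

View pics/c2.png

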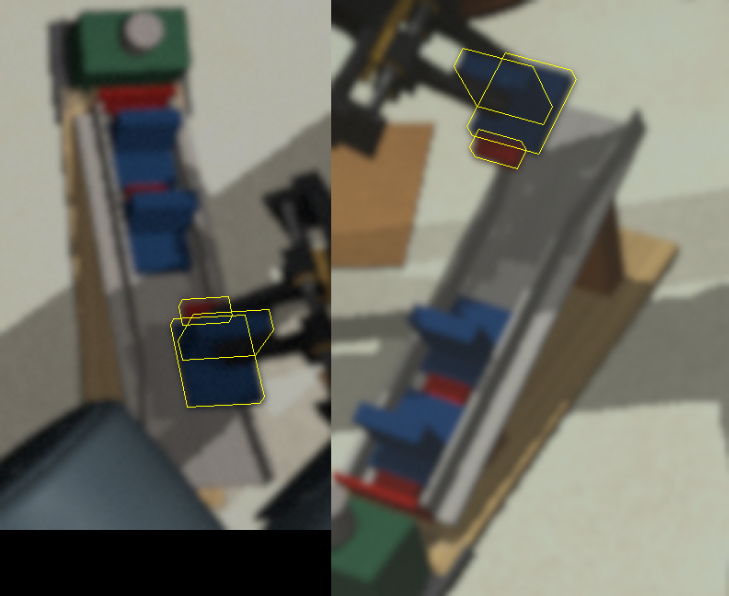

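foot_a and foot_b are queued nose to tail at the stop, both nose-downhill. The held foot_c matches its predicted outline at (222,355) on the left and (515,110) on the right. I'll lower it.

```bash

python3 -m handwheel '[[-0.2,-0.02,-0.5,0,0,0,0],[-0.37,-0.04,-1,0,0,0,0],[-0.5,-0.05,-1.35,0,0,0,0],[-0.57,-0.06,-1.56,0,0,0,0],[-0.35,-0.04,-1.67,0,0,0,0],[-0.15,-0.02,-1.77,0,0,0,0],[0.05,0,-1.87,0,0,0,0],[0.05,0,-1.87,0,0,0,0]]'
python3 - <<'E'
from h import *
POSE['ch']=(732.7,-251.8,4.3)
for x,l in((-255,5),(-222,3)): say('%d %d'%(x,l),place('c',x=x,lift=l,gr=(0,-8,6))); 
E
```

```text
time_s: 24.2
eef_pos: [508.6, -259.6, 159.8]
tcp_rot: [-2.135, 0.117, 0.416]
force: [0.1, -0.8, -2.6]
opening: 15.6
-255 5 [ 506. -261.  158.] [-0.04, -0.03, -0.04, 0.0, 0.2, -0.2]
-222 3 [ 537. -259.  145.] [0.56, 0.02, -0.31, 0.0, 0.2, -0.2]
```

```bash

python3 -m handwheel '[[0.15,-0.01,-0.09,0,0,0,0],[0.35,0,-0.19,0,0,0,0],[0.55,0.02,-0.3,0,0,0,0],[0.55,0.02,-0.33,0,0,0,0],[0.55,0.02,-0.36,0,0,0,0],[0.55,0.02,-0.39,0,0,0,0]]'
```

```text
time_s: 24.8
eef_pos: [536.3, -258.4, 141.4]
tcp_rot: [-2.133, 0.116, 0.415]
force: [1.9, 2.0, 6.3]
opening: 15.7
```

```bash

python3 -m handwheel '[[0,0,0,0,0,0,0.5],[0,0,0,0,0,0,0.5],[0.1,-0.35,0.22,0,0,0,0.5],[0.2,-0.8,0.5,0,0,0,0.5],[0.35,-1.6,1,0,0,0,0.5],[0.35,-2.4,2,0,0,0,0.5],[0.35,-2.6,3,0,0,0,0.5],[0.35,-2.6,3,0,0,0,0.5]]'
python3 - <<'E'
from h import *
r=chutefeet(x0=(-210,0,0)); print(np.round(r[0],1),r[1])
out=[]
for n,(a,b,e,g) in {'top':(120,280,200,480),'scene':(60,340,150,510)}.items():
    out.append(cv2.resize(camera(n)['image'][a:b,e:g],(400,int(400*(b-a)/(g-e))),interpolation=2))
out=[cv2.copyMakeBorder(o,0,320-o.shape[0],0,0,0) for o in out]
cv2.imwrite('pics/f.png',cv2.hconcat(out))
E
```

```text
time_s: 25.6
eef_pos: [553.3, -391.3, 297.3]
tcp_rot: [-2.141, 0.116, 0.408]
force: [0.6, 0.3, 0.6]
opening: 43.9
top [0.92] [432. 211.]
scene [0.62] [233. 137.]
[-206.1   -3.3  -29. ] [-211.6   -6.2    8.5] [-209.1   -4.1   -0.6] 0.31075575947761536
```

View pics/f.png

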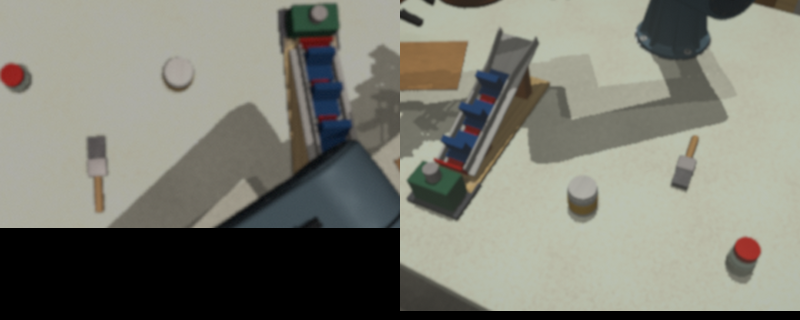

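All three feet are queued in the chute, at (475,85), (475,110) and (460,145) on the right. The tin, jar and brush are standing or lying where they were, and the gripper is clear. Handing in.

```bash
python3 -c "
from h import *
print(arm.job_done(), monitor.read_state()['time_s'])"
```

```text
the job is handed in; nothing more can be done
the job is handed in; nothing more can be done
```

All three feet are in the chute, flat on their soles, noses downhill and queued nose to tail against the red stop. I handed the job in at about 26 s.

- **Placing:** I picked foot_b and foot_c with a tilted tool, turned them upright in the air and guided each into the narrow part of the chute before letting go. The first release of foot_a in the flare yawed about 15° and jammed. I gripped it again, straightened it, and it then slid to the stop.
- **Last checks:** Fits from both cameras put the feet at chute x of about -45, -128 and -209 mm (expected -42, -126 and -210). The tin, jar and brush showed unmoved, and the gripper was clear of everything. Forces reported after each move stayed under about 10 N.
- **Disagreements:**
  - foot_c's yaw, fitted from one camera at a time, was unreliable: -29° in the top view, which the arm partly blocked, and +8.5° in the scene view. Both together gave -0.6°, and the picture shows it in line.
  - The fits also put the feet 4–5 mm off the chute's mid-line, which looks like a bias in my chute estimate.

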